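Feed two walnut blanks from the lever-gate dispenser

TASK

Feed two of the dark walnut blanks for the lathe, one at a time: press the red paddle of the walnut dispenser all the way down so that its gate lifts and one blank rolls into the tray, let the paddle come all the way back up, then press once more for the second and let it back up. Leave the other two walnut blanks behind the gate, do not touch any blank, and leave the beech dispenser and the things on the bench alone.

Things in the scene. Friction and masses are not known exactly. Their poses are not given: they have to be found in the camera images.
- walnut_rack: fixed gravity dispenser of the dark brown walnut blanks: white sheet-metal chute 310 mm long, 90 mm wide, on a plywood board; the two differ only in their blanks. Origin on the bench under the lever pivot; x (level) points downhill, y across, z up. Chute slope 0.22 rad, walls 30 mm; gate at x = 95 mm, floor there 66 mm up. Blanks queue uphill of the gate; the pick-up tray, room for 3, is x = 100 to 200 mm.
- walnut_lever (a joint): rocking lever of the walnut dispenser (rad): 0 at rest, paddle up, gate down; 0.28 at its stop, paddle down, gate up. Past 0.24 the front blank rolls out in about 0.5 s while prongs risen through the floor hold the next: one full press, one blank. Let go, it springs back to 0 and the queue rolls to the gate within 1 s. 3 N at the paddle starts it, 5 N holds it down.
- walnut_paddle (a point): centre of the top face of the walnut lever's red paddle, at the uphill end nearest the robot: 44 mm along the chute, 90 mm across, sloped like it. At rest it is 138 mm above the bench, 124 mm from the rack's origin along its -x; fully pressed it is 36 mm lower and 5 mm farther along -x. Press straight down near the middle; all is free above and below.
- beech_rack: fixed gravity dispenser of the pale beech blanks: white sheet-metal chute 310 mm long, 90 mm wide, on a plywood board; the two differ only in their blanks. Origin on the bench under the lever pivot; x (level) points downhill, y across, z up. Chute slope 0.22 rad, walls 30 mm; gate at x = 95 mm, floor there 66 mm up. Blanks queue uphill of the gate; the pick-up tray, room for 3, is x = 100 to 200 mm.
- beech_lever (a joint): rocking lever of the beech dispenser (rad): 0 at rest, paddle up, gate down; 0.28 at its stop, paddle down, gate up. Past 0.24 the front blank rolls out in about 0.5 s while prongs risen through the floor hold the next: one full press, one blank. Let go, it springs back to 0 and the queue rolls to the gate within 1 s. 3 N at the paddle starts it, 5 N holds it down.
- beech_paddle (a point): centre of the top face of the beech lever's red paddle, at the uphill end nearest the robot: 44 mm along the chute, 90 mm across, sloped like it. At rest it is 138 mm above the bench, 124 mm from the rack's origin along its -x; fully pressed it is 36 mm lower and 5 mm farther along -x. Press straight down near the middle; all is free above and below.
- walnut_1: round walnut blank number 1 from the gate (the next to roll out): dark brown cylinder 32 mm in diameter, 80 mm long, lying across the lane; origin at its centre. It spins about its own y axis as it rolls.
- walnut_2: round walnut blank number 2 from the gate (behind number 1): dark brown cylinder 32 mm in diameter, 80 mm long, lying across the lane; origin at its centre. It spins about its own y axis as it rolls.
- walnut_3: round walnut blank number 3 from the gate (behind number 2): dark brown cylinder 32 mm in diameter, 80 mm long, lying across the lane; origin at its centre. It spins about its own y axis as it rolls.
- walnut_4: round walnut blank number 4 from the gate (behind number 3): dark brown cylinder 32 mm in diameter, 80 mm long, lying across the lane; origin at its centre. It spins about its own y axis as it rolls.
- beech_1: round beech blank number 1 from the gate of the other dispenser: pale cylinder 32 mm in diameter, 80 mm long, lying across the lane; origin at its centre.
- beech_2: round beech blank number 2 from the gate of the other dispenser: pale cylinder 32 mm in diameter, 80 mm long, lying across the lane; origin at its centre.
- beech_3: round beech blank number 3 from the gate of the other dispenser: pale cylinder 32 mm in diameter, 80 mm long, lying across the lane; origin at its centre.
- beech_4: round beech blank number 4 from the gate of the other dispenser: pale cylinder 32 mm in diameter, 80 mm long, lying across the lane; origin at its centre.
- mallet: loose bystander: turned wooden mallet standing on its head, 72 mm in diameter, 200 mm tall; origin under its centre.
- glue: loose bystander: white glue bottle with an orange cap, 60 mm in diameter, 160 mm tall; origin under its centre.
- wax: loose bystander: flat tin of wax, brass-coloured with a pale lid, 72 mm in diameter, 35 mm tall; origin under its centre.
- sander: loose bystander: cork sanding block 70 x 45 x 32 mm; origin under its centre.
There are look-alikes about, which are no part of the job. Leave any blue or yellow look-alike of the walnut_2 alone.

How it is judged:
By the outcome, as a careful person would: the job done as asked, in the order asked, and still so for the second after the job is handed in, with the robot touching nothing.
It also fails if it takes over 45 s, if anything falls off the work surface, if the arm or the gripper's body presses on something with over 40 N, if the wrist force passes 120 N, or if a joint passes its speed limit or range.

ROBOT

A 7-joint arm with a two-finger parallel gripper is mounted at the origin on the work surface. World frame = base frame: x ahead of the robot, y to its left, z up, the work surface at z = 0. Lengths are in m, angles in rad, forces in N, time in s.
With the tool pointing down it reaches from about 0.4 to 0.9 m from the base axis. Payload 5.5 kg.
Tool frame: the origin (TCP) lies midway between the tips of the shut fingers; the grasp point (between the pads) lies 19 mm behind it; z points along the fingers, x is the direction in which the jaws open and shut, and the axes are right-handed (so a half turn about z gives the same grasp; the last joint's range is limited). The gripper opens to 85 mm and grips with 20 to 120 N. Pads are 22 mm wide; open, the fingers measure 114 mm over their backs; the gripper's body (76 mm by 85 mm) begins 54 mm behind the grasp point. The pads swing forward as they close: fully open they stand 13 mm farther back than shut.
Start: joints at [-1.022, 0.501, -0.427, 1.55, 0.221, 1.138, -0.21], TCP at [0.183, 0.624, 0.231] pointing down, gripper open.
Joint ranges: [-2.88, 2.88], [-0.31, 2.03], [-1.54, 1.56], [0.2, 2.42], [-1.41, 4.55], [0.19, 2.02], [-2.57, 2.57]. Speed limits (rad/s): [2.57, 2.57, 3.14, 3.14, 3.14, 3.14, 3.14].

INTERFACE

Orientations are given as a unit quaternion [w, x, y, z].
In Python, from workcell import r gives the robot as it stands. The module is installed in compiled form; this text tells all that it offers.
- The arm moves only by the tool apply_moves, never from a script. Its argument "targets" is a list of rows, each an object of numbers: "dx", "dy", "dz": the shift along the tool's x, y, z in m; "rx", "ry", "rz": the turn, a rotation vector about the tool's x, y, z in degrees; "gripper": the opening, from 0 (shut) to 1 (fully open). In form: [{"dx": .., "dy": .., "dz": .., "rx": .., "ry": .., "rz": .., "gripper": ..}, ...]. A call has 1 to 5 rows; each row is the pose to reach, as a shift and turn from the pose commanded when the call began, along the tool's axes at that moment; what a row does not reach only later rows make up. A row lasts 1/10 s, in which the tool goes at most 50 mm and 8.59 degrees, less where a joint would pass 70% of its speed; a pose out of reach is approached as far as the arm can. A call with a gripper value outside its range is refused whole. The fingers move at their own pace and stop on an object; "squeeze" is the grip in N (left out, the last holds). Time passes only in rows, so rows that repeat a pose let the fingers close. It gives the time, the measured TCP pose, the force and the opening at its end, in the units of the state.
- r.get_state(): the state, without advancing time (a new reading comes with each control period).
- r.get_image(name): name is "scene" or "side" or "wrist"; returns a dict with "pixels" (420x560x3 uint8, red, green, blue), "depth" (420x560 float32, m along the optical axis (not along the pixel's ray), 0 where there is no reading), "fx", "fy", "cx", "cy" (pixels), "D" ([k1, k2, p1, p2, k3] as OpenCV has them; the pictures are not rectified), "R" (3x3) and "t" (3): a world point X has camera coordinates R X + t. Camera axes: x right, y down, z forward; pixel columns grow to the right and rows downward; lengths in m; the calibration is good to about 2 mm. A picture is of the moment at which its call begins.
- r.job_done(): hands the job in, once; it reports no verdict.
Trained networks look in a picture, given as the dict that the camera call returned (one of the last four; its "shot" number tells which), for a name from the list of things; names that differ only in an ending like _2 or _b are one class to them, and where a whole thing is asked for, a point or a joint stands for the part that bears it (a point fixed in the world has none). Each returns a list of dicts, best first, with "score" (0 to 1); they miss things now and then, are a little off and sometimes report something else, mostly with a low value. They report only what shows in the picture. A call takes as long as a camera call. They do not tell look-alikes from the thing itself.
- r.recognise(thing, picture): "bbox" ([left, top, width, height] as shares, 0 to 1, of the picture: columns of its width, rows of its height, round what is visible of it).
- r.regions_of(thing, picture): "region" (420x560 bool, what is visible of it) and "bbox" ([left, top, width, height] as shares, 0 to 1, of the picture: columns of its width, rows of its height, round what is visible of it).
- r.landmark_of(thing, picture): "point" ([column, row] as shares, 0 to 1, of the picture: columns of its width, rows of its height: a listed point, or the origin of a listed thing).
The state is a dict: "clock": time; "q": joint angles; "dq": joint speeds; "joint_efforts": joint torques, N m; "tool_pos": TCP position; "ee_rot": TCP orientation; "ft_force": force on the tool from outside, world axes, zero at the start; "wrist_torque": the same for the moment, N m; "grip_width": finger opening in m.
Only numpy, scipy, OpenCV 4.12 (cv2) and the standard library are available. Lean on these libraries where they do the work, as an engineer would, in place of code of your own. Each camera call takes 0.05 s, during which the arm holds its last target.

## Working session

There is one attempt and no reset: what is moved stays moved. The work goes in short steps, Python scripts to look and compute and a tool call to move; the robot and the scene stay as the last step left them, time stands still between calls to the robot, and variables do not carry over. Pictures are saved under pics/ and viewed, and the job is handed in when it is done.

Besides the shell and the picture viewer there is one more tool, called after "Call:" in YAML: its name, and indented under it one key for each argument. apply_moves: Moves the arm, as the interface text tells. Its arguments: {"type":"object","properties":{"targets":{"type":"array"},"squeeze":{"type":"number"}},"required":["targets"]}

```bash
mkdir -p pics; cat > h.py <<'E'
import numpy as np, cv2
from workcell import r
def save(im,n): cv2.imwrite('pics/'+n, cv2.cvtColor(im['pixels'],cv2.COLOR_RGB2BGR))
def world(im,u,v,d):
    K=np.array([[im['fx'],0,im['cx']],[0,im['fy'],im['cy']],[0,0,1]])
    p=cv2.undistortPoints(np.array([[[u,v]]],float),K,np.array(im['D']))[0,0]
    return np.array(im['R']).T@(np.array([p[0]*d,p[1]*d,d])-np.array(im['t']))
E
python3 - <<'E'
from h import *
for n in ['scene','side']:
    im=r.get_image(n); save(im,n+'1.png')
    for t in ['walnut_paddle','walnut_rack','walnut_1','beech_1']:
        if t.endswith('paddle') or t.endswith('rack'):
            for x in r.landmark_of(t,im)[:4]:
                u,v=x['point'][0]*560,x['point'][1]*420
                d=im['depth'][int(v),int(u)]
                print(n,t,round(x['score'],2),round(u),round(v),world(im,u,v,d).round(3))
        else:
            for x in r.recognise(t,im)[:8]: print(n,t,round(x['score'],2),(np.array(x['bbox'])*[560,420,560,420]).round())
s=r.get_state();print(s['clock'],s['tool_pos'],s['ee_rot'],s['ft_force'],s['grip_width'])
E
```

```text
scene walnut_paddle 0.95 194 217 [ 0.452 -0.188  0.139]
scene walnut_rack 0.73 396 166 [0.609 0.343 0.039]
scene walnut_rack 0.58 237 278 [ 0.619 -0.199  0.104]
scene walnut_rack 0.48 193 218 [ 0.452 -0.191  0.138]
scene walnut_rack 0.45 266 179 [0.411 0.052 0.033]
scene walnut_1 0.95 [230. 260.  33.  33.]
scene walnut_1 0.82 [206. 237.  37.  34.]
scene walnut_1 0.75 [226. 246.  27.  34.]
scene walnut_1 0.67 [244. 269.  28.  28.]
scene walnut_1 0.31 [128. 272.  36.  53.]
scene beech_1 0.98 [358. 200.  29.  32.]
scene beech_1 0.92 [381. 220.  25.  26.]
scene beech_1 0.89 [350. 191.  30.  32.]
scene beech_1 0.82 [371. 211.  25.  29.]
side walnut_paddle 0.2 316 270 [ 0.553 -0.184  0.118]
side walnut_rack 0.63 318 297 [ 0.513 -0.242  0.117]
side walnut_rack 0.47 328 264 [ 0.588 -0.184  0.115]
side walnut_rack 0.35 335 258 [ 0.615 -0.175  0.109]
side walnut_1 0.83 [329. 244.  33.  22.]
side walnut_1 0.81 [312. 249.  30.  27.]
side walnut_1 0.72 [323. 242.  29.  29.]
side walnut_1 0.71 [275. 234.  26.  22.]
side beech_1 0.74 [265. 167.  25.  19.]
side beech_1 0.7 [284. 159.  25.  17.]
side beech_1 0.62 [292. 157.  24.  16.]
side beech_1 0.55 [275. 163.  24.  16.]
0.5 [0.18322682 0.62361469 0.2312843 ] [-3.56291099e-06  8.00612221e-01  5.99182836e-01 -3.71133072e-05] [-0.13009554  0.50686323  0.41029007] 0.08533701504829361
```

View pics/scene1.png

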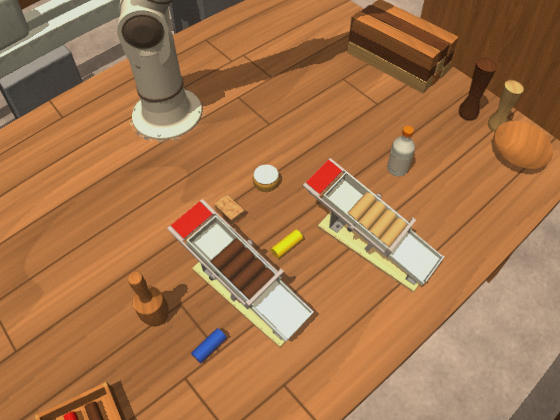

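View pics/side1.png

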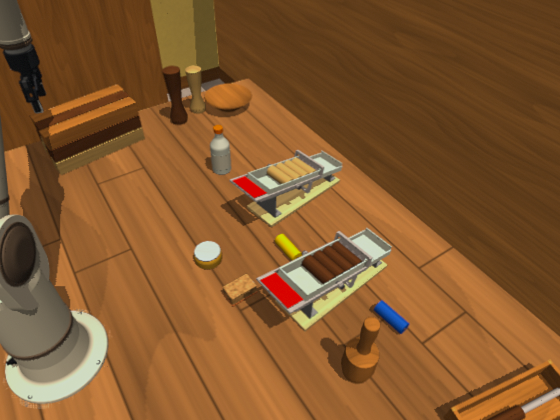

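```bash
python3 - <<'E'
from h import *
from scipy import ndimage
for n in ['scene','side']:
    im=r.get_image(n); P=im['pixels'].astype(int)
    m=(P[...,0]>150)&(P[...,1]<60)&(P[...,2]<60)
    l,k=ndimage.label(m)
    for i in range(1,k+1):
        v,u=np.where(l==i)
        if len(u)<150: continue
        W=np.array([world(im,a,b,im['depth'][b,a]) for a,b in zip(u,v) if im['depth'][b,a]>0])
        ok=abs(W[:,2]-np.median(W[:,2]))<.02; W=W[ok]
        q=cv2.minAreaRect((W[:,:2]*1000).astype(np.float32))
        print(n,len(u),u.mean().round(),v.mean().round(),W.mean(0).round(4),W[:,2].min().round(3),W[:,2].max().round(3),q)
    if n=='scene': cv2.imwrite('pics/crop.png',cv2.resize(cv2.cvtColor(im['pixels'][150:350,150:350],cv2.COLOR_RGB2BGR),(600,600),interpolation=3))
    for t in ['walnut_1']:
        for x in r.regions_of(t,im)[:6]:
            g=x['region'];v,u=np.where(g);W=np.array([world(im,a,b,im['depth'][b,a]) for a,b in zip(u,v)])
            print(n,t,round(x['score'],2),u.mean().round(),v.mean().round(),np.median(W,0).round(3))
E
```

```text
scene 550 324.0 176.0 [0.5578 0.1148 0.1381] 0.13 0.147 ((557.78515625, 115.793212890625), (43.145721435546875, 90.2437515258789), 9.608344078063965)
scene 658 191.0 219.0 [ 0.4518 -0.196   0.1381] 0.129 0.147 ((451.093505859375, -195.13925170898438), (43.44706726074219, 88.57300567626953), 7.100051403045654)
scene walnut_1 0.82 208.0 345.0 [ 0.676 -0.331  0.029]
scene walnut_1 0.81 238.0 264.0 [ 0.599 -0.179  0.112]
scene walnut_1 0.8 227.0 254.0 [ 0.567 -0.183  0.119]
scene walnut_1 0.67 286.0 244.0 [ 0.592 -0.037  0.028]
scene walnut_1 0.65 257.0 283.0 [ 0.656 -0.171  0.099]
scene walnut_1 0.57 248.0 273.0 [ 0.628 -0.173  0.106]
side 315 249.0 187.0 [0.5567 0.1124 0.1395] 0.132 0.146 ((557.1283569335938, 114.30595397949219), (43.7685661315918, 88.54417419433594), 8.311429977416992)
side 648 281.0 290.0 [ 0.4503 -0.1973  0.1394] 0.133 0.146 ((450.75604248046875, -196.19525146484375), (42.96907043457031, 88.03740692138672), 7.311347007751465)
side walnut_1 0.77 337.0 258.0 [ 0.619 -0.177  0.108]
side walnut_1 0.74 316.0 269.0 [ 0.554 -0.183  0.12 ]
side walnut_1 0.72 287.0 247.0 [ 0.58  -0.032  0.029]
side walnut_1 0.57 391.0 317.0 [ 0.665 -0.333  0.029]
side walnut_1 0.56 346.0 253.0 [ 0.65  -0.172  0.101]
side walnut_1 0.52 327.0 263.0 [ 0.587 -0.18   0.114]
```

View pics/crop.png

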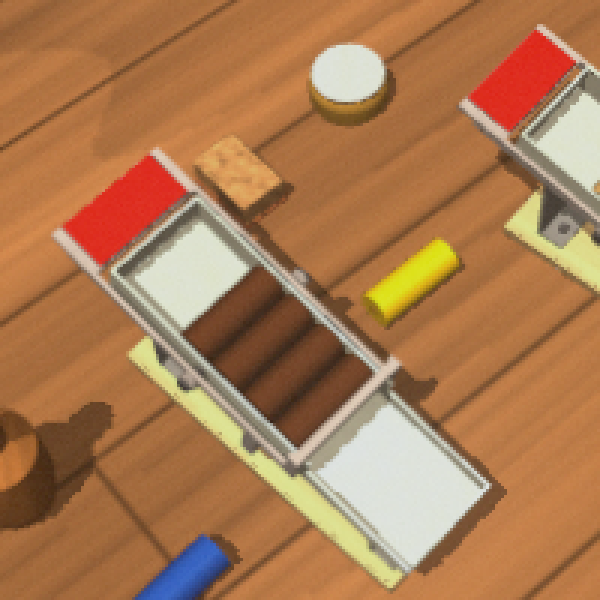

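Two red paddles show: scene (191,219) is on the rack with dark brown blanks, and (324,176) is on the one with pale blanks. The first is the walnut one. The crop confirms four dark blanks behind its gate, with the blue and yellow look-alikes lying loose on the bench. Both cameras put the paddle at (0.451, -0.196, 0.138), which matches the stated height and size. I'm moving there now with the fingers shut.

Call:
apply_moves:
  targets:
    - {"dx":-0.03,"dy":0.038,"dz":-0.01,"gripper":0}
    - {"dx":-0.06,"dy":0.076,"dz":-0.02,"gripper":0}
    - {"dx":-0.09,"dy":0.114,"dz":-0.02,"gripper":0}
    - {"dx":-0.12,"dy":0.152,"dz":-0.02,"gripper":0}
    - {"dx":-0.15,"dy":0.19,"dz":-0.02,"gripper":0}

```text
invalid input
```

Call:
apply_moves:
  targets:
    - {"dx":-0.03,"dy":0.038,"gripper":0}
    - {"dx":-0.06,"dy":0.076,"gripper":0}
    - {"dx":-0.09,"dy":0.114,"gripper":0}
    - {"dx":-0.12,"dy":0.152,"gripper":0}
    - {"dx":-0.14,"dy":0.17,"gripper":0}

```text
invalid input
```

Call:
apply_moves:
  targets:
    - {"dx":-0.03,"dy":0.038,"dz":-0.01,"rx":0,"ry":0,"rz":0,"gripper":0}
    - {"dx":-0.06,"dy":0.076,"dz":-0.02,"rx":0,"ry":0,"rz":0,"gripper":0}
    - {"dx":-0.09,"dy":0.114,"dz":-0.02,"rx":0,"ry":0,"rz":0,"gripper":0}
    - {"dx":-0.12,"dy":0.152,"dz":-0.02,"rx":0,"ry":0,"rz":0,"gripper":0}
    - {"dx":-0.15,"dy":0.19,"dz":-0.02,"rx":0,"ry":0,"rz":0,"gripper":0}

```text
clock: 1.2
tool_pos: [0.3242, 0.4246, 0.2517]
ee_rot: [-0.0, 0.801, 0.599, 0.0]
ft_force: [0.0, 0.0, 0.3]
grip_width: 0.0122
```

Call:
apply_moves:
  targets:
    - {"dx":-0.032,"dy":0.038,"dz":0,"rx":0,"ry":0,"rz":0,"gripper":0}
    - {"dx":-0.064,"dy":0.076,"dz":0,"rx":0,"ry":0,"rz":0,"gripper":0}
    - {"dx":-0.096,"dy":0.114,"dz":0,"rx":0,"ry":0,"rz":0,"gripper":0}
    - {"dx":-0.128,"dy":0.152,"dz":0,"rx":0,"ry":0,"rz":0,"gripper":0}
    - {"dx":-0.159,"dy":0.189,"dz":0,"rx":0,"ry":0,"rz":0,"gripper":0}

```text
clock: 1.7
tool_pos: [0.4608, 0.2184, 0.2518]
ee_rot: [0.0, 0.801, 0.599, 0.001]
ft_force: [0.8, 0.0, 0.6]
grip_width: -0.0003
```

Call:
apply_moves:
  targets:
    - {"dx":-0.045,"dy":0.012,"dz":0,"rx":0,"ry":0,"rz":0,"gripper":0}
    - {"dx":-0.09,"dy":0.024,"dz":0,"rx":0,"ry":0,"rz":0,"gripper":0}
    - {"dx":-0.135,"dy":0.036,"dz":0,"rx":0,"ry":0,"rz":0,"gripper":0}
    - {"dx":-0.18,"dy":0.048,"dz":0,"rx":0,"ry":0,"rz":0,"gripper":0}
    - {"dx":-0.225,"dy":0.06,"dz":0,"rx":0,"ry":0,"rz":0,"gripper":0}

```text
clock: 2.2
tool_pos: [0.4537, -0.0142, 0.2517]
ee_rot: [0.0, 0.801, 0.599, 0.0]
ft_force: [0.8, 0.2, -0.0]
grip_width: 0.0002
```

Call:
apply_moves:
  targets:
    - {"dx":-0.045,"dy":0.012,"dz":0,"rx":0,"ry":0,"rz":0,"gripper":0}
    - {"dx":-0.09,"dy":0.024,"dz":0,"rx":0,"ry":0,"rz":0,"gripper":0}
    - {"dx":-0.135,"dy":0.036,"dz":0.02,"rx":0,"ry":0,"rz":0,"gripper":0}
    - {"dx":-0.177,"dy":0.046,"dz":0.05,"rx":0,"ry":0,"rz":0,"gripper":0}
    - {"dx":-0.177,"dy":0.046,"dz":0.07,"rx":0,"ry":0,"rz":0,"gripper":0}

```text
clock: 2.7
tool_pos: [0.4469, -0.2017, 0.1807]
ee_rot: [0.002, 0.803, 0.596, -0.001]
ft_force: [-0.4, -0.3, -0.8]
grip_width: -0.0003
```

```bash
python3 - <<'E'
from h import *
im=r.get_image('side'); cv2.imwrite('pics/s2.png',cv2.resize(cv2.cvtColor(im['pixels'][150:400,180:480],cv2.COLOR_RGB2BGR),(720,600),interpolation=3))
s=r.get_state();print(s['clock'],s['tool_pos'],s['ft_force'],s['q'])
E
```

```text
2.75 [ 0.44500623 -0.19818215  0.17720561] [-0.90811564  0.66186572 -2.40029326] [ 0.26678327  0.25023205  0.11010411  2.01451265 -0.03322079  0.88338407
  1.67369   ]
```

View pics/s2.png

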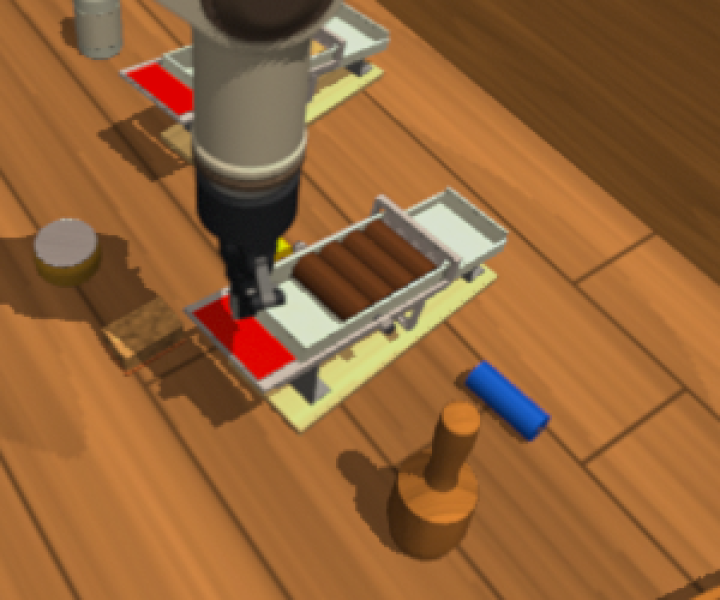

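Call:
apply_moves:
  targets:
    - {"dx":0,"dy":0,"dz":0.015,"rx":0,"ry":0,"rz":0,"gripper":0}
    - {"dx":0,"dy":0,"dz":0.03,"rx":0,"ry":0,"rz":0,"gripper":0}
    - {"dx":0,"dy":0,"dz":0.03,"rx":0,"ry":0,"rz":0,"gripper":0}

```text
clock: 3.05
tool_pos: [0.4471, -0.1938, 0.1502]
ee_rot: [-0.002, 0.8, 0.6, -0.001]
ft_force: [-0.6, -0.3, -0.8]
grip_width: 0.0003
```

Call:
apply_moves:
  targets:
    - {"dx":0,"dy":0,"dz":0.012,"rx":0,"ry":0,"rz":0,"gripper":0}
    - {"dx":0,"dy":0,"dz":0.024,"rx":0,"ry":0,"rz":0,"gripper":0}
    - {"dx":0,"dy":0,"dz":0.034,"rx":0,"ry":0,"rz":0,"gripper":0}
    - {"dx":0,"dy":0,"dz":0.044,"rx":0,"ry":0,"rz":0,"gripper":0}
    - {"dx":0,"dy":0,"dz":0.05,"rx":0,"ry":0,"rz":0,"gripper":0}

```text
clock: 3.55
tool_pos: [0.4474, -0.1953, 0.101]
ee_rot: [-0.001, 0.801, 0.599, -0.001]
ft_force: [-12.7, 3.2, 41.9]
grip_width: 0.0003
```

Call:
apply_moves:
  targets:
    - {"dx":0,"dy":0,"dz":-0.001,"rx":0,"ry":0,"rz":0,"gripper":0}
    - {"dx":0,"dy":0,"dz":-0.001,"rx":0,"ry":0,"rz":0,"gripper":0}
    - {"dx":0,"dy":0,"dz":-0.001,"rx":0,"ry":0,"rz":0,"gripper":0}
    - {"dx":0,"dy":0,"dz":-0.001,"rx":0,"ry":0,"rz":0,"gripper":0}
    - {"dx":0,"dy":0,"dz":-0.001,"rx":0,"ry":0,"rz":0,"gripper":0}

```text
clock: 4.05
tool_pos: [0.4474, -0.1953, 0.1026]
ee_rot: [-0.001, 0.801, 0.599, -0.0]
ft_force: [-6.2, -0.6, 12.0]
grip_width: -0.0001
```

```bash
python3 - <<'E'
from h import *
im=r.get_image('side'); cv2.imwrite('pics/s3.png',cv2.resize(cv2.cvtColor(im['pixels'][150:400,180:480],cv2.COLOR_RGB2BGR),(720,600),interpolation=3))
s=r.get_state();print(s['clock'],s['tool_pos'],s['ft_force'])
E
```

```text
4.1 [ 0.44735542 -0.19534179  0.10263689] [-6.7903609   0.53579072 12.39948314]
```

View pics/s3.png

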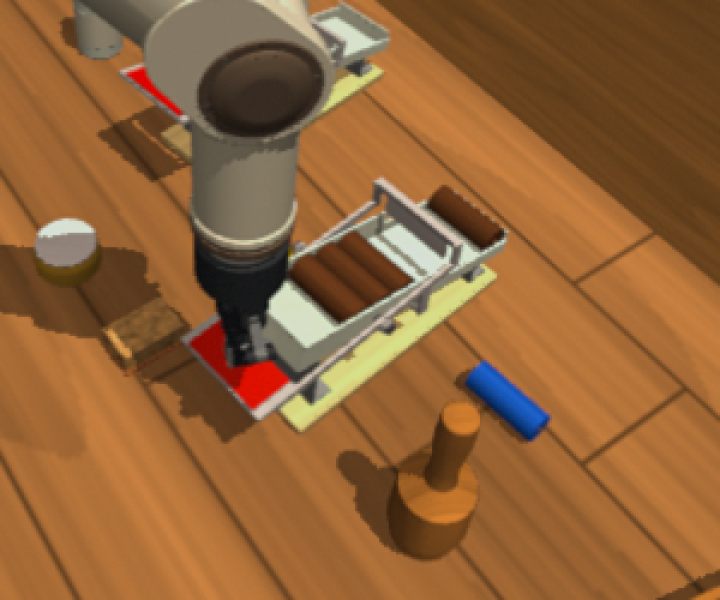

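The lever is at its stop with the gate up. One blank lies at the end of the tray (crop ~(465,215)) and the others are held back. Next I release straight up to z = 0.155 and wait over 1 s.

Call:
apply_moves:
  targets:
    - {"dx":0,"dy":0,"dz":-0.015,"rx":0,"ry":0,"rz":0,"gripper":0}
    - {"dx":0,"dy":0,"dz":-0.03,"rx":0,"ry":0,"rz":0,"gripper":0}
    - {"dx":0,"dy":0,"dz":-0.045,"rx":0,"ry":0,"rz":0,"gripper":0}
    - {"dx":0,"dy":0,"dz":-0.055,"rx":0,"ry":0,"rz":0,"gripper":0}
    - {"dx":0,"dy":0,"dz":-0.055,"rx":0,"ry":0,"rz":0,"gripper":0}

```text
clock: 4.6
tool_pos: [0.4493, -0.1955, 0.1582]
ee_rot: [0.001, 0.801, 0.599, 0.001]
ft_force: [0.1, 0.0, 0.3]
grip_width: 0.0002
```

Call:
apply_moves:
  targets:
    - {"dx":0,"dy":0,"dz":0,"rx":0,"ry":0,"rz":0,"gripper":0}
    - {"dx":0,"dy":0,"dz":0,"rx":0,"ry":0,"rz":0,"gripper":0}
    - {"dx":0,"dy":0,"dz":0,"rx":0,"ry":0,"rz":0,"gripper":0}
    - {"dx":0,"dy":0,"dz":0,"rx":0,"ry":0,"rz":0,"gripper":0}
    - {"dx":0,"dy":0,"dz":0,"rx":0,"ry":0,"rz":0,"gripper":0}

```text
clock: 5.1
tool_pos: [0.4479, -0.1952, 0.1569]
ee_rot: [-0.0, 0.801, 0.599, -0.0]
ft_force: [0.5, -0.1, -0.2]
grip_width: -0.0001
```

Call:
apply_moves:
  targets:
    - {"dx":0,"dy":0,"dz":0,"rx":0,"ry":0,"rz":0,"gripper":0}
    - {"dx":0,"dy":0,"dz":0,"rx":0,"ry":0,"rz":0,"gripper":0}
    - {"dx":0,"dy":0,"dz":0,"rx":0,"ry":0,"rz":0,"gripper":0}
    - {"dx":0,"dy":0,"dz":0,"rx":0,"ry":0,"rz":0,"gripper":0}
    - {"dx":0,"dy":0,"dz":0,"rx":0,"ry":0,"rz":0,"gripper":0}

```text
clock: 5.6
tool_pos: [0.4481, -0.1953, 0.1573]
ee_rot: [0.0, 0.801, 0.599, 0.0]
ft_force: [-0.3, -0.0, -0.4]
grip_width: 0.0
```

```bash
python3 - <<'E'
from h import *
im=r.get_image('side'); cv2.imwrite('pics/s4.png',cv2.resize(cv2.cvtColor(im['pixels'][150:400,180:480],cv2.COLOR_RGB2BGR),(720,600),interpolation=3))
s=r.get_state();print(s['clock'],s['tool_pos'],s['ft_force'])
E
```

```text
5.65 [ 0.44812608 -0.19521823  0.15731188] [-0.90984163 -0.187754    0.67487905]
```

View pics/s4.png

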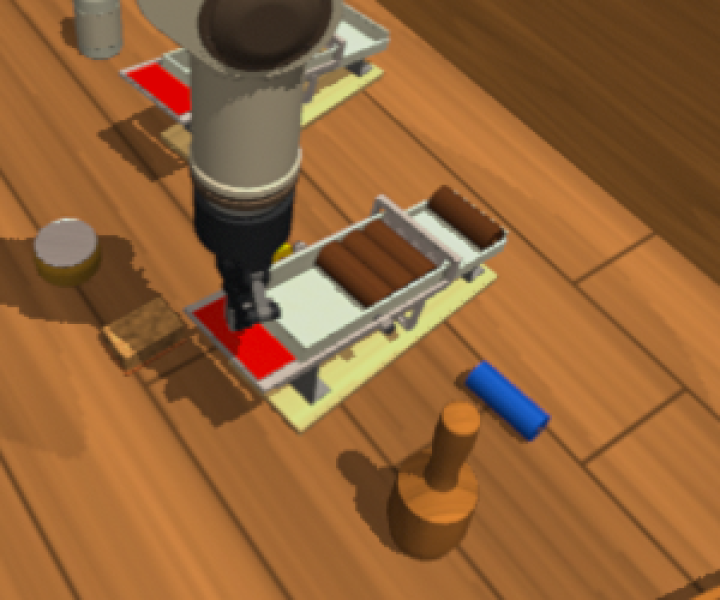

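The gate is down, the queue of three is against it, and one blank is in the tray. For the second press I go from 0.157 to about 0.102.

Call:
apply_moves:
  targets:
    - {"dx":0,"dy":0,"dz":0.018,"rx":0,"ry":0,"rz":0,"gripper":0}
    - {"dx":0,"dy":0,"dz":0.03,"rx":0,"ry":0,"rz":0,"gripper":0}
    - {"dx":0,"dy":0,"dz":0.041,"rx":0,"ry":0,"rz":0,"gripper":0}
    - {"dx":0,"dy":0,"dz":0.051,"rx":0,"ry":0,"rz":0,"gripper":0}
    - {"dx":0,"dy":0,"dz":0.055,"rx":0,"ry":0,"rz":0,"gripper":0}

```text
clock: 6.15
tool_pos: [0.447, -0.1954, 0.1017]
ee_rot: [-0.001, 0.801, 0.599, -0.001]
ft_force: [-10.0, 0.8, 28.3]
grip_width: 0.0001
```

Call:
apply_moves:
  targets:
    - {"dx":0,"dy":0,"dz":0,"rx":0,"ry":0,"rz":0,"gripper":0}
    - {"dx":0,"dy":0,"dz":0,"rx":0,"ry":0,"rz":0,"gripper":0}
    - {"dx":0,"dy":0,"dz":0,"rx":0,"ry":0,"rz":0,"gripper":0}
    - {"dx":0,"dy":0,"dz":0,"rx":0,"ry":0,"rz":0,"gripper":0}
    - {"dx":0,"dy":0,"dz":0,"rx":0,"ry":0,"rz":0,"gripper":0}

```text
clock: 6.65
tool_pos: [0.4471, -0.1954, 0.1026]
ee_rot: [-0.001, 0.801, 0.599, -0.001]
ft_force: [-6.9, 0.1, 11.4]
grip_width: 0.0001
```

```bash
python3 - <<'E'
from h import *
im=r.get_image('side'); cv2.imwrite('pics/s5.png',cv2.resize(cv2.cvtColor(im['pixels'][150:400,180:480],cv2.COLOR_RGB2BGR),(720,600),interpolation=3))
s=r.get_state();print(s['clock'],s['tool_pos'],s['ft_force'])
E
```

```text
6.7 [ 0.44708457 -0.19538364  0.10266209] [-6.62455068  0.97961784 11.72924579]
```

View pics/s5.png

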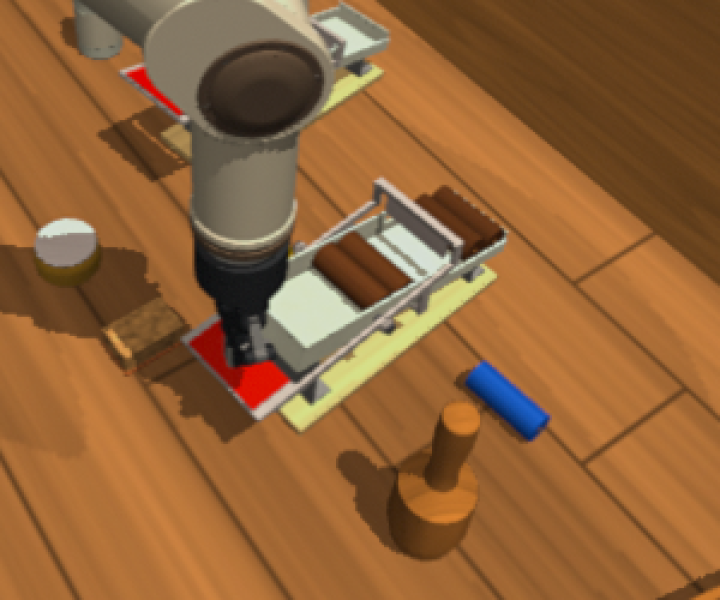

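Two blanks are in the tray and two are held back. I release and lift clear.

Call:
apply_moves:
  targets:
    - {"dx":0,"dy":0,"dz":-0.015,"rx":0,"ry":0,"rz":0,"gripper":0}
    - {"dx":0,"dy":0,"dz":-0.03,"rx":0,"ry":0,"rz":0,"gripper":0}
    - {"dx":0,"dy":0,"dz":-0.05,"rx":0,"ry":0,"rz":0,"gripper":0}
    - {"dx":0,"dy":0,"dz":-0.08,"rx":0,"ry":0,"rz":0,"gripper":0}
    - {"dx":0,"dy":0,"dz":-0.11,"rx":0,"ry":0,"rz":0,"gripper":0}

```text
clock: 7.2
tool_pos: [0.4482, -0.1947, 0.2127]
ee_rot: [-0.0, 0.8, 0.599, 0.0]
ft_force: [0.7, 1.0, 0.6]
grip_width: -0.0003
```

Call:
apply_moves:
  targets:
    - {"dx":0,"dy":0,"dz":-0.03,"rx":0,"ry":0,"rz":0,"gripper":0}
    - {"dx":0,"dy":0,"dz":-0.03,"rx":0,"ry":0,"rz":0,"gripper":0}
    - {"dx":0,"dy":0,"dz":-0.03,"rx":0,"ry":0,"rz":0,"gripper":0}
    - {"dx":0,"dy":0,"dz":-0.03,"rx":0,"ry":0,"rz":0,"gripper":0}
    - {"dx":0,"dy":0,"dz":-0.03,"rx":0,"ry":0,"rz":0,"gripper":0}

```text
clock: 7.7
tool_pos: [0.4473, -0.1948, 0.2408]
ee_rot: [-0.001, 0.801, 0.599, -0.001]
ft_force: [0.0, -0.3, -0.2]
grip_width: -0.0002
```

Call:
apply_moves:
  targets:
    - {"dx":0,"dy":0,"dz":0,"rx":0,"ry":0,"rz":0,"gripper":0}
    - {"dx":0,"dy":0,"dz":0,"rx":0,"ry":0,"rz":0,"gripper":0}
    - {"dx":0,"dy":0,"dz":0,"rx":0,"ry":0,"rz":0,"gripper":0}
    - {"dx":0,"dy":0,"dz":0,"rx":0,"ry":0,"rz":0,"gripper":0}
    - {"dx":0,"dy":0,"dz":0,"rx":0,"ry":0,"rz":0,"gripper":0}

```text
clock: 8.2
tool_pos: [0.4481, -0.1952, 0.2422]
ee_rot: [-0.0, 0.801, 0.599, -0.0]
ft_force: [-0.2, -0.7, 0.4]
grip_width: 0.0
```

```bash
python3 - <<'E'
from h import *
im=r.get_image('side'); save(im,'s6.png')
im=r.get_image('scene'); save(im,'c6.png')
s=r.get_state();print(s['clock'],s['tool_pos'],s['ft_force'])
E
```

```text
8.3 [ 0.44811927 -0.19524727  0.24229406] [ 0.52859384 -0.0045976   0.53475784]
```

View pics/s6.png

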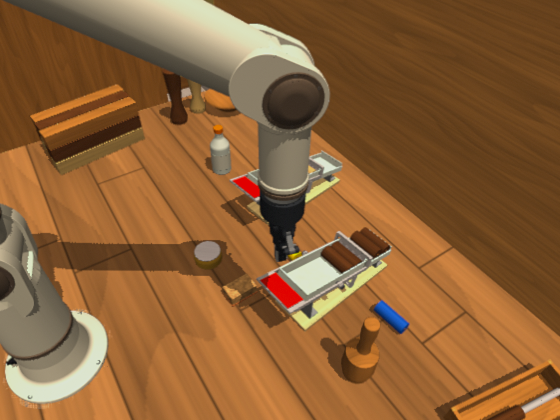

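View pics/c6.png

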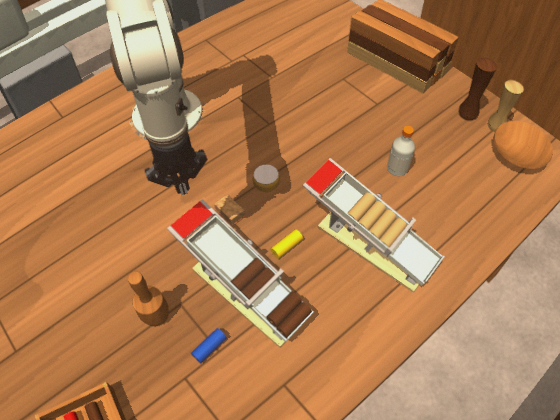

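The scene picture shows two walnut blanks in the tray (290,315) and two behind the closed gate (253,277). The paddle is back up at (191,219), and the beech rack and the other things on the bench are where they were. Handing in.

```bash
python3 -c "
from workcell import r
print(r.job_done())"
```

```text
the job is handed in; nothing more can be done
None
```

I pressed the walnut dispenser's red paddle fully down twice with the fingers shut, and two blanks are now in the tray. After each press I let it come all the way back up, and I waited for the queue to settle before the second press.

- **Last pictures:** They show two walnut blanks in the tray, two behind the lowered gate and the paddle back up. The beech rack, the bench things and the blue and yellow look-alikes look where they were. I judged this by eye and did not measure the final positions.
- **Arm:** It ended clear at z = 0.24 m with about zero force, at about 8.3 s on the clock.
- **Forces:** The first press briefly read 42 N at the wrist when the lever met its stop. That came through the fingertips, not the gripper's body, and I backed off to about 12 N to hold it. The second press read at most 28 N at the end of a move. These are readings at the end of each move, so brief peaks in between could have been higher.
- **Refused calls:** My first two move calls were refused as invalid input and moved nothing. Giving every field in each row fixed it.

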